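# Count the high-wedge sandal at the inspection bench

## Robot

A 6-joint arm with a two-finger parallel gripper is mounted at the origin on the work surface. World frame = base frame: x ahead of the robot, y to its left, z up, the work surface at z = 0. Lengths are in m, angles in rad, forces in N, time in s.
With the tool pointing down it reaches from about 0.35 to 0.975 m from the base axis. Payload 4.9 kg.
Tool frame: the origin (TCP) lies midway between the tips of the shut fingers; the grasp point (between the pads) lies ctrl.grip_point_offset behind it (ctrl.grip_point_offset is the distance from the TCP to the grasp point, in m); x points along the fingers, y is the direction in which the jaws open and shut, and the axes are right-handed (so a half turn about x gives the same grasp; the last joint's range is limited). The gripper opens to 85 mm and grips with 20 to 120 N. Pads are 22 mm wide; open, the fingers measure 114 mm over their backs; the gripper's body (76 mm by 85 mm) begins 54 mm behind the grasp point. The pads swing forward as they close: fully open they stand 13 mm farther back than shut.
Start: joints at [-1.348, 0.053, 1.613, -0, 1.476, -0.119], TCP at [0.209, -0.589, 0.231] pointing down, gripper open.
Joint ranges: [-3.01, 3.01], [-1.01, 2.22], [0.06, 2.58], [-1.02, 4.17], [0.09, 2.62], [-3.14, 3.14]. Speed limits (rad/s): [2.57, 2.57, 3.14, 3.14, 3.14, 3.14].

## Interface

Orientations are given as a rotation vector (axis times angle).
In Python, from station import ctrl gives the robot as it stands. The module is installed in compiled form; this text tells all that it offers.
- The arm moves only by the tool drive_tool, never from a script. Its argument "commands" is text: rows parted by semicolons, each of 5 numbers parted by spaces: the closure, from -1 (fully open) to 1 (shut), so that 0 is half open, then the shift along the tool's x, y, z in units of 40 mm (1.0 is 40 mm), then the turn about the tool's x in units of 5 degrees (1.0 is 5 degrees). A call has 1 to 8 rows; each row is the pose to reach, as a shift and turn from the pose commanded when the call began, along the tool's axes at that moment; what a row does not reach only later rows make up. A row lasts 1/12 s, in which the tool goes at most 41.7 mm and 7.16 degrees, less where a joint would pass 70% of its speed; a pose out of reach is approached as far as the arm can. A call with a gripper value outside its range is refused whole. The fingers move at their own pace and stop on an object; "newtons" is the grip in N (left out, the last holds). Time passes only in rows, so rows that repeat a pose let the fingers close. It gives the time, the measured TCP pose, the force and the opening at its end, in the units of the state.
- ctrl.get_obs(): the state, without advancing time (a new reading comes with each control period).
- ctrl.get_image(name): name is "scene" or "top"; returns (picture, depth): 384x512x3 uint8, blue, green, red; 384x512 float32, m along the optical axis (not along the pixel's ray), 0 where there is no reading.
- ctrl.camera_info(name): a dict with "K" (3x3 intrinsics, pixels), "T" (4x4, takes a point from camera to world coordinates). Camera axes: x right, y down, z forward; pixel columns grow to the right and rows downward; lengths in m; the calibration is good to about 2 mm. A picture is of the moment at which its call begins. camera_info takes no time and is no camera call.
- ctrl.finish_job(): hands the job in, once; it reports no verdict.
The state is a dict: "t": time; "q": joint angles; "dq": joint speeds; "effort": joint torques, N m; "tool_pos": TCP position; "tool_rot": TCP orientation; "contact_force": force on the tool from outside, world axes, zero at the start; "wrist_torque": the same for the moment, N m; "opening": finger opening in m.
Only numpy, scipy, OpenCV 4.12 (cv2) and the standard library are available. Lean on these libraries where they do the work, as an engineer would, in place of code of your own. Each camera call takes 0.05 s, during which the arm holds its last target.

## Task

The sandal with the highest wedge heel has passed inspection: count it on the tally counter that stands in front of its toe, on the same tray. With the fingertips, press that counter's key gently down, about half way or more but not hard against its stop, keep it down for about a second, then let it spring back up and draw the hand away. Do not pick up, tip or push the counter along, and leave the sandals and the other two counters untouched.

Things in the scene. Friction and masses are not known exactly. Their poses are not given: they have to be found in the camera images.
- sandal_high: Loose wedge sandal bottom with the highest wedge, heel seat 90 mm above its underside: navy fabric-covered wedge with a cork insole on top, 235 mm long, up to 86 mm wide, 16 mm thick at the toe, about 0.22 kg. It lies flat, lengthwise, on its own plywood tray (360 x 150 x 8 mm, fixed to the bench), with one tally counter in front of its toe. Origin: centre of its underside; +x runs towards the heel (away from the robot and the counter), z up.
- sandal_mid: Loose wedge sandal bottom with the middle wedge, heel seat 58 mm above its underside: navy fabric-covered wedge with a cork insole on top, 235 mm long, up to 86 mm wide, 16 mm thick at the toe, about 0.22 kg. It lies flat, lengthwise, on its own plywood tray (360 x 150 x 8 mm, fixed to the bench), with one tally counter in front of its toe. Origin: centre of its underside; +x runs towards the heel (away from the robot and the counter), z up.
- sandal_low: Loose wedge sandal bottom with the lowest wedge, heel seat 30 mm above its underside: navy fabric-covered wedge with a cork insole on top, 235 mm long, up to 86 mm wide, 16 mm thick at the toe, about 0.22 kg. It lies flat, lengthwise, on its own plywood tray (360 x 150 x 8 mm, fixed to the bench), with one tally counter in front of its toe. Origin: centre of its underside; +x runs towards the heel (away from the robot and the counter), z up.
- counter_high: Loose desk tally counter standing on the tray of the high-wedge sandal, in front of the toe, on the robot's side. All three counters are alike: grey metal box 70 (x) x 56 (y) x 40 mm high, about 0.45 kg, dark number window on its -x face, small steel knob on its +y side (8 mm long), one round steel key standing on top. Origin: centre of its underside (8 mm above the bench); z up. Nothing fastens it to the tray.
- key_high_top (a point): Centre of the flat top face of the key of counter_high: a round steel cap 26 mm across and 8 mm thick on the middle of the counter's top. At rest this face is 66 mm above the counter's underside, 74 mm above the bench; it goes down with the key.
- key_high (a joint): Travel of that key in m: 0 at rest (up), 0.014 at its stop. Pressed straight down against a spring: about 1.5 N to start, 5 N half way, 8.5 N at the stop (0.5 N per mm); the stop itself is hard. It springs back up by itself when let go. It counts from 6 mm down, so half way is enough.
- counter_mid: Loose desk tally counter standing on the tray of the middle-wedge sandal, in front of the toe, on the robot's side. All three counters are alike: grey metal box 70 (x) x 56 (y) x 40 mm high, about 0.45 kg, dark number window on its -x face, small steel knob on its +y side (8 mm long), one round steel key standing on top. Origin: centre of its underside (8 mm above the bench); z up. Nothing fastens it to the tray.
- key_mid_top (a point): Centre of the flat top face of the key of counter_mid: a round steel cap 26 mm across and 8 mm thick on the middle of the counter's top. At rest this face is 66 mm above the counter's underside, 74 mm above the bench; it goes down with the key.
- key_mid (a joint): Travel of that key in m: 0 at rest (up), 0.014 at its stop. Pressed straight down against a spring: about 1.5 N to start, 5 N half way, 8.5 N at the stop (0.5 N per mm); the stop itself is hard. It springs back up by itself when let go. It counts from 6 mm down, so half way is enough.
- counter_low: Loose desk tally counter standing on the tray of the low-wedge sandal, in front of the toe, on the robot's side. All three counters are alike: grey metal box 70 (x) x 56 (y) x 40 mm high, about 0.45 kg, dark number window on its -x face, small steel knob on its +y side (8 mm long), one round steel key standing on top. Origin: centre of its underside (8 mm above the bench); z up. Nothing fastens it to the tray.
- key_low_top (a point): Centre of the flat top face of the key of counter_low: a round steel cap 26 mm across and 8 mm thick on the middle of the counter's top. At rest this face is 66 mm above the counter's underside, 74 mm above the bench; it goes down with the key.
- key_low (a joint): Travel of that key in m: 0 at rest (up), 0.014 at its stop. Pressed straight down against a spring: about 1.5 N to start, 5 N half way, 8.5 N at the stop (0.5 N per mm); the stop itself is hard. It springs back up by itself when let go. It counts from 6 mm down, so half way is enough.
Mind the look-alikes: they are no part of the job. Leave any blue or orange look-alike of the counter_high alone.

How it is judged:
On the way, in this order (a step that is already met when the one before it is completed fails the run):
1. the key of the high-wedge sandal's counter is held at least 6 mm down by the fingers for 0.6 s (value of joint key_high above 0.006 m and contact force between the fingers and counter_high above 0.5 N), for 0.6 s.
2. the key has come back up and the fingers are off the counter (value of joint key_high below 0.002 m and contact force between the fingers and counter_high below 0.1 N), for 0.2 s.
At the end, for the whole second after the job is handed in: After the press all three keys are up again (within 2 mm); the pressed counter stands upright (within 0.1 rad) and at rest on its tray within 20 mm of where it stood; the other two counters and all three sandals are within 10 mm of where they were (value of joint each of key_high, key_mid, key_low below 0.002 m and distance of counter_high from where it was at the start of the episode below 0.02 m and angle between counter_high's own z axis and vertical below 0.1 rad and height (world z) of counter_high below 0.012 m and linear speed of counter_high below 0.02 m/s and distance of each of counter_mid, counter_low, sandal_high, sandal_mid, sandal_low from where it was at the start of the episode below 0.01 m); the robot touches nothing.
It fails at once if one of the other two counters is touched (over 1 N), shifted by more than 10 mm, or its key goes down more than 3 mm (contact force between any of the fingers, the arm and counter_mid above 1 N or distance of any of counter_mid, counter_low from where it was at the start of the episode above 0.01 m or value of joint any of key_mid, key_low above 0.003 m or contact force between any of the fingers, the arm and counter_low above 1 N).
It fails at once if a sandal is touched (over 1 N) or shifted by more than 10 mm (contact force between any of the fingers, the arm and sandal_high above 1 N or distance of any of sandal_high, sandal_mid, sandal_low from where it was at the start of the episode above 0.01 m or contact force between any of the fingers, the arm and sandal_mid above 1 N or contact force between any of the fingers, the arm and sandal_low above 1 N).
It fails at once if the pressed counter is lifted (over 8 mm), tipped (over 0.2 rad) or shifted by more than 20 mm (height (world z) of counter_high above 0.016 m or angle between counter_high's own z axis and vertical above 0.2 rad or distance of counter_high from where it was at the start of the episode above 0.02 m).
It fails at once if the counter is pressed harder than 25 N by the fingers (contact force between the fingers and counter_high above 25 N).
It fails at once if the counter is touched with another part of the robot than the fingers (contact force between the arm and counter_high above 1 N).
It also fails if it takes over 35 s, if anything falls off the work surface, if the arm or the gripper's body presses on something with over 40 N, if the wrist force passes 120 N, or if a joint passes its speed limit or range.

## Working session

There is one attempt and no reset: what is moved stays moved. The work goes in short steps, Python scripts to look and compute and a tool call to move; the robot and the scene stay as the last step left them, time stands still between calls to the robot, and variables do not carry over. Pictures are saved under pics/ and viewed, and the job is handed in when it is done.

Besides the shell and the picture viewer there is one more tool, called after ">>>" as name(argument=value, ...), one argument or row to a line, values as JSON. drive_tool: Moves the arm, as the interface text tells. Its arguments: {"type":"object","properties":{"commands":{"type":"string"},"newtons":{"type":"number"}},"required":["commands"]}

```bash
mkdir -p pics
python3 - <<'E'
from station import ctrl
import cv2,numpy as np
o=ctrl.get_obs()
print({k:np.round(v,4) for k,v in o.items()}, ctrl.grip_point_offset)
for n in("scene","top"):
    p,d=ctrl.get_image(n); cv2.imwrite(f"pics/{n}0.png",p); np.save(f"{n}0.npy",d)
    c=ctrl.camera_info(n); print(n,np.round(c["K"],1).tolist(),np.round(c["T"],3).tolist())
E
```

```text
{'t': np.float64(0.0), 'q': array([-1.348 ,  0.0533,  1.6143,  0.    ,  1.476 , -0.119 ]), 'dq': array([-0.0007, -0.0003, -0.0005, -0.0008,  0.0007, -0.0013]), 'effort': array([ 3.10000e-03, -3.93679e+01, -3.70171e+01,  0.00000e+00,
        6.90000e-03,  0.00000e+00]), 'tool_pos': array([ 0.2094, -0.5882,  0.2301]), 'tool_rot': array([ 2.0366,  0.3536, -2.0368]), 'contact_force': array([0.882 , 0.7314, 0.4375]), 'wrist_torque': array([ 0.0369,  0.0167, -0.0124]), 'opening': np.float64(0.0854)} 0.0187
scene [[384.5, 0.0, 258.1], [0.0, 384.5, 190.5], [0.0, 0.0, 1.0]] [[0.783, 0.386, -0.488, 1.082], [0.622, -0.5, 0.603, -0.569], [-0.011, -0.776, -0.631, 0.713], [0.0, 0.0, 0.0, 1.0]]
top [[376.4, 0.0, 255.7], [0.0, 376.4, 194.8], [0.0, 0.0, 1.0]] [[0.066, -0.973, 0.221, 0.391], [-0.998, -0.065, 0.015, 0.039], [-0.001, -0.221, -0.975, 0.937], [0.0, 0.0, 0.0, 1.0]]
```

View pics/scene0.png

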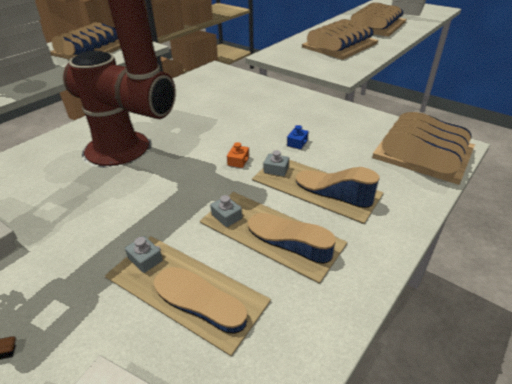

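View pics/top0.png

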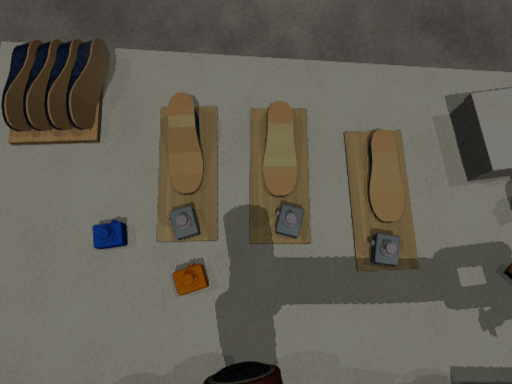

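The scene view shows the highest wedge on the far tray, heel at about (360,185) with its counter at (276,165). That is the left tray in the top view, with its counter at (184,222). Orange and blue look-alikes stand nearby. Next I'll measure the key and check the heel heights.

```bash
cat > h.py <<'E'
from station import ctrl
import cv2,numpy as np
def world(n,d):
    c=ctrl.camera_info(n);K,T=c["K"],c["T"];v,u=np.mgrid[:384,:512]
    P=np.stack([(u-K[0,2])/K[0,0]*d,(v-K[1,2])/K[1,1]*d,d],-1)
    return P@T[:3,:3].T+T[:3,3]
def ray(n,u,v,z):
    c=ctrl.camera_info(n);r=c["T"][:3,:3]@np.linalg.solve(c["K"],[u,v,1]);t=c["T"][:3,3]
    return t+r*(z-t[2])/r[2]
def proj(n,p):
    c=ctrl.camera_info(n);q=c["K"]@(c["T"][:3,:3].T@(np.array(p)-c["T"][:3,3]));return q[:2]/q[2]
E
python3 - <<'E'
from h import *
W={}
for n in("top","scene"):
    W[n]=world(n,np.load(n+"0.npy"))
w=W["top"]
for nm,(c0,c1,r0,r1) in dict(L=(160,210,90,195),M=(255,305,95,198),R=(362,408,125,225)).items():
    print(nm,"max z sandal",np.percentile(w[r0:r1,c0:c1,2],[50,99]).round(3))
for n in W:
    w=W[n]
    # key tops: z 0.066..0.08 within x range
    m=((w[...,2]>.066)&(w[...,2]<.085)).astype(np.uint8)
    k,l,s,c=cv2.connectedComponentsWithStats(m)
    for i in range(1,k):
        if s[i,4]>15:
            P=np.median(w[l==i],0); print(n,s[i],c[i].round(1),P.round(4),ray(n,*c[i],.074).round(4))
for n,b in(("top",(150,80,225,300)),("scene",(225,115,400,225))):
    p=cv2.imread(f"pics/{n}0.png")[b[1]:b[3],b[0]:b[2]]
    p=cv2.resize(p,None,fx=4 if n=="scene" else 2.7,fy=4 if n=="scene" else 2.7,interpolation=cv2.INTER_CUBIC);cv2.imwrite(f"pics/{n}_z.png",p)
E
```

```text
L max z sandal [0.025 0.101]
M max z sandal [0.022 0.069]
R max z sandal [0.024 0.041]
top [58 39  6  7 23] [60.1 42.1] [0.954  0.5818 0.0808] [0.9572 0.5848 0.074 ]
top [78 39  6  8 25] [80.1 41.8] [0.9587 0.5302 0.0814] [0.9613 0.5332 0.074 ]
top [ 68  38  37  89 622] [87.5 84.6] [0.84   0.4973 0.0758] [0.842 0.494 0.074]
top [37 40  8  7 27] [39.6 42.9] [0.9459 0.6336 0.0821] [0.9513 0.6375 0.074 ]
top [12 45  7 11 21] [14.5 49.2] [0.9255 0.6923 0.0833] [0.929  0.6985 0.074 ]
top [ 26  71  25  57 392] [ 37.8 104. ] [0.7793 0.6074 0.0768] [0.7813 0.6087 0.074 ]
top [ 47  71  26  57 376] [ 59.1 102.8] [0.7878 0.5556 0.0765] [0.788  0.5565 0.074 ]
top [  4  74  25  55 393] [ 16.6 105.3] [0.7718 0.6593 0.0768] [0.7745 0.6606 0.074 ]
top [462  98  26  76 290] [473.9 136.9] [ 0.7654 -0.4665  0.0772] [ 0.7653 -0.4678  0.074 ]
top [267 100  26  28 352] [279.5 112.5] [0.8018 0.0075 0.0672] [0.7982 0.0078 0.074 ]
top [169 124  29  16 338] [182.4 131.9] [0.7307 0.2411 0.0757] [0.7315 0.2417 0.074 ]
top [286 213  11  11  98] [290.6 217.9] [ 0.5367 -0.0321  0.0746] [ 0.5367 -0.0318  0.074 ]
to
[... 1524 characters left out ...]
9 238] [113.7 135.4] [ 0.0556 -0.0306  0.0755] [ 0.0445 -0.0238  0.074 ]
scene [432 123  12   7  20] [437.3 126.2] [0.8483 0.6454 0.0833] [0.8448 0.6623 0.074 ]
scene [389 126  50  20 140] [408.6 132.9] [0.7815 0.5563 0.0803] [0.7871 0.5642 0.074 ]
scene [384 126  88  43 689] [432.7 149.3] [0.8995 0.5002 0.0764] [0.8807 0.5152 0.074 ]
scene [273 150   8   7  45] [276.6 152.9] [0.5187 0.2176 0.072 ] [0.5204 0.2142 0.074 ]
scene [335 167  44  24 300] [354.3 181.7] [0.7658 0.2213 0.0752] [0.7696 0.2292 0.074 ]
scene [221 195  10   8  65] [225.2 198.6] [ 0.5399 -0.0353  0.072 ] [ 0.5414 -0.0368  0.074 ]
scene [135 237  12  10  90] [140.1 241.3] [ 0.4879 -0.2653  0.072 ] [ 0.4891 -0.2668  0.074 ]
```

Run:
```python
import cv2
p=cv2.imread("pics/top0.png")[195:250,155:225];cv2.imwrite("pics/k1.png",cv2.resize(p,None,fx=8,fy=8,interpolation=cv2.INTER_CUBIC))
p=cv2.imread("pics/scene0.png")[140:190,250:310];cv2.imwrite("pics/k2.png",cv2.resize(p,None,fx=8,fy=8,interpolation=cv2.INTER_CUBIC))
```

```text
(no output)
```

View pics/k1.png

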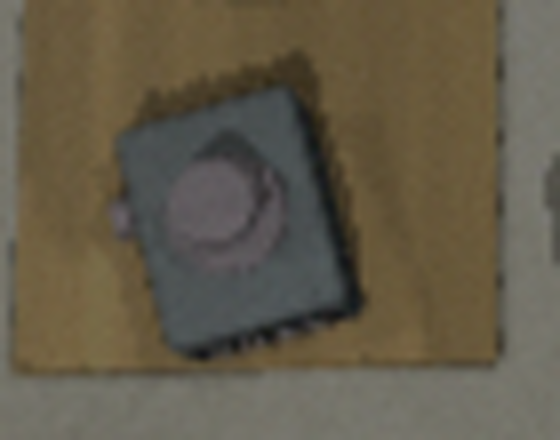

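View pics/k2.png

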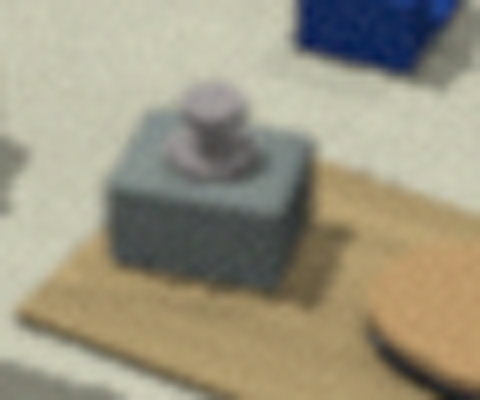

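```bash
cat >> h.py <<'E'
from scipy.spatial.transform import Rotation as Ro
def delta(goal):
    o=ctrl.get_obs();R=Ro.from_rotvec(o["tool_rot"]).as_matrix()
    print("t",o["t"],"pos",o["tool_pos"].round(4),"F",o["contact_force"].round(2),"open",o["opening"].round(4))
    print("R",R.round(3).tolist()); print("units",((R.T@(np.array(goal)-o["tool_pos"]))/.04).round(3))
E
python3 -c "
from h import *
delta([.45,-.2,.22]);delta([.517,.2195,.15])"
```

```text
Traceback (most recent call last):
  File "h.py", line 15, in delta
    print("t",o["t"],"pos",o["tool_pos"].round(4),"F",o["contact_force"].round(2),"open",o["opening"].round(4))
                                                                                         ^^^^^^^^^^^^^^^^^^
AttributeError: 'float' object has no attribute 'round'
```

```bash
sed -i 's/o\["opening"\].round(4)/round(o["opening"],4)/' h.py
python3 -c "
from h import *
delta([.45,-.2,.22]);delta([.517,.2195,.15])"
```

```text
t 0.1 pos [ 0.2094 -0.5883  0.2302] F [-0.1   0.13  0.08] open 0.0853
R [[-0.0, 0.335, -0.942], [0.002, -0.942, -0.335], [-1.0, -0.002, -0.0]]
units [ 0.27  -7.129 -8.922]
t 0.1 pos [ 0.2094 -0.5883  0.2302] F [-0.1   0.13  0.08] open 0.0853
R [[-0.0, 0.335, -0.942], [0.002, -0.942, -0.335], [-1.0, -0.002, -0.0]]
units [  2.039 -16.445 -14.014]
```

>>> drive_tool(
  commands="1 0 -0.6 -0.8 0; 1 0 -1.2 -1.6 0; 1 0 -1.8 -2.4 0; 1 0 -2.4 -3.2 0; 1 0 -3 -4 0; 1 0 -3.6 -4.8 0; 1 0 -4.2 -5.6 0; 1 0 -4.8 -6.4 0",
  newtons=20,
)

```text
t: 0.77
tool_pos: [0.3868, -0.3202, 0.2308]
tool_rot: [2.036, 0.351, -2.036]
contact_force: [1.0, 0.2, 0.9]
opening: -0.0002
```

```bash
python3 -c "
from h import *
delta([.45,-.2,.22]);delta([.517,.2195,.15])"
```

```text
t 0.7667 pos [ 0.3868 -0.3202  0.2308] F [1.02 0.19 0.93] open -0.0002
R [[-0.0, 0.335, -0.942], [0.0, -0.942, -0.335], [-1.0, -0.0, 0.0]]
units [ 0.272 -2.301 -2.495]
t 0.7667 pos [ 0.3868 -0.3202  0.2308] F [1.02 0.19 0.93] open -0.0002
R [[-0.0, 0.335, -0.942], [0.0, -0.942, -0.335], [-1.0, -0.0, 0.0]]
units [  2.026 -11.622  -7.584]
```

>>> drive_tool(
  commands="1 0 -0.8 -0.5 0; 1 0 -1.6 -1 0; 1 0 -2.4 -1.5 0; 1 0 -3.2 -2 0; 1 0 -4 -2.5 0; 1 0 -4.8 -3 0; 1 0 -5.6 -3.5 0; 1 0 -6.4 -4 0",
)

```text
t: 1.43
tool_pos: [0.451, -0.0254, 0.231]
tool_rot: [2.036, 0.351, -2.036]
contact_force: [0.5, -0.4, -0.1]
opening: -0.0001
```

```bash
python3 -c "
from h import *
delta([.517,.2195,.15])"
```

```text
t 1.4333 pos [ 0.451  -0.0254  0.231 ] F [ 0.53 -0.38 -0.12] open -0.0001
R [[0.0, 0.335, -0.942], [-0.0, -0.942, -0.335], [-1.0, 0.0, -0.0]]
units [ 2.026 -5.216 -3.606]
```

>>> drive_tool(
  commands="1 0 -0.8 -0.6 0; 1 0 -1.6 -1.2 0; 1 0 -2.4 -1.8 0; 1 0 -3.2 -2.3 0; 1 0.5 -4 -2.8 0; 1 1 -4.8 -3.3 0; 1 1.5 -5.2 -3.6 0; 1 1.8 -5.2 -3.6 0",
)

```text
t: 2.1
tool_pos: [0.5161, 0.2202, 0.1562]
tool_rot: [2.03, 0.356, -2.037]
contact_force: [-0.9, 0.3, -0.4]
opening: 0.0001
```

Run:
```python
from h import *
for n in("top","scene"):
    p,d=ctrl.get_image(n); u,v=proj(n,[.517,.2195,.074]).astype(int)
    cv2.imwrite(f"pics/{n}_a.png",cv2.resize(p[v-45:v+45,u-60:u+60],None,fx=5,fy=5,interpolation=cv2.INTER_CUBIC))
delta([.517,.2195,.074])
```

```text
t 2.2 pos [0.5149 0.2169 0.1555] F [-1.19 -0.99  0.95] open -0.0
R [[-0.007, 0.337, -0.942], [-0.002, -0.942, -0.337], [-1.0, -0.0, 0.007]]
units [ 2.036 -0.044 -0.087]
```

View pics/scene_a.png

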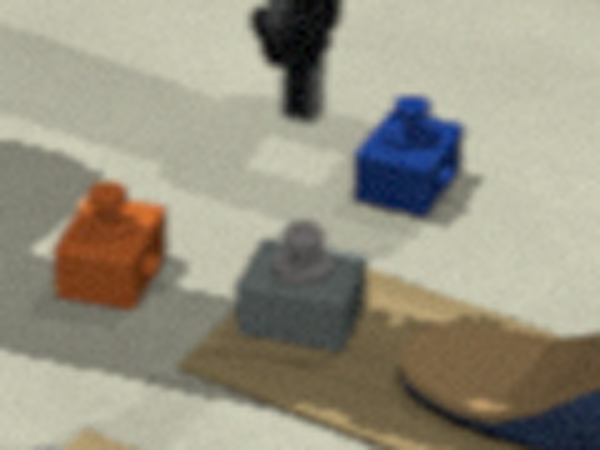

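View pics/top_a.png

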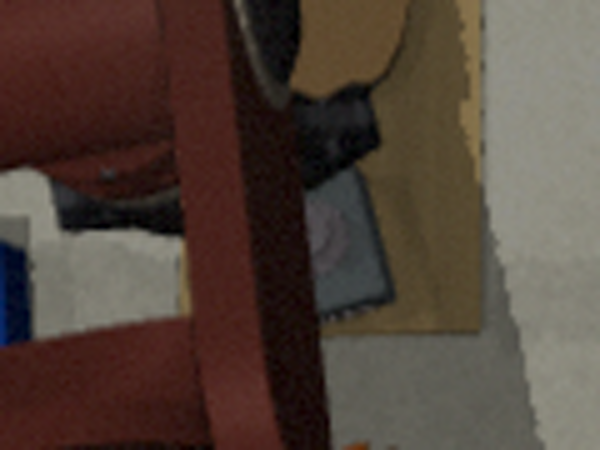

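The scene view shows the shut fingertips at (302,112) in the crop, straight above the grey key at (303,235). The arm blocks the top view. I'll go down to just above the key and let it settle.

>>> drive_tool(
  commands="1 0.3 0 0 0; 1 0.7 0 0 0; 1 1 0 0 0; 1 1.2 0 0 0; 1 1.4 0 0 0; 1 1.4 0 0 0; 1 1.4 0 0 0; 1 1.4 0 0 0",
)

```text
t: 2.87
tool_pos: [0.5178, 0.2169, 0.1041]
tool_rot: [2.037, 0.351, -2.035]
contact_force: [0.3, -0.8, 0.6]
opening: -0.0002
```

Run:
```python
from h import *
n="scene"
p,d=ctrl.get_image(n); u,v=proj(n,[.517,.2195,.074]).astype(int)
cv2.imwrite(f"pics/{n}_b.png",cv2.resize(p[v-35:v+35,u-40:u+40],None,fx=7,fy=7,interpolation=cv2.INTER_CUBIC))
delta([.517,.2195,.074])
```

```text
t 2.9167 pos [0.5179 0.217  0.1043] F [-0.66  0.23  0.19] open 0.0
R [[0.002, 0.335, -0.942], [0.0, -0.942, -0.335], [-1.0, 0.0, -0.002]]
units [ 0.758 -0.066  0.002]
```

View pics/scene_b.png

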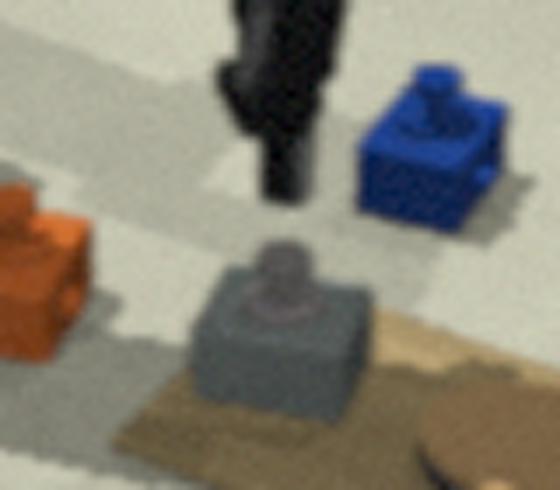

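The crop shows the tip at (285,200) centred over the key at (283,250). I'll approach slowly, then press.

>>> drive_tool(
  commands="1 0.2 -0.05 0 0; 1 0.35 -0.05 0 0; 1 0.5 -0.05 0 0; 1 0.6 -0.05 0 0; 1 0.65 -0.05 0 0; 1 0.65 -0.05 0 0; 1 0.65 -0.05 0 0; 1 0.65 -0.05 0 0",
)

```text
t: 3.58
tool_pos: [0.5168, 0.2189, 0.0776]
tool_rot: [2.036, 0.351, -2.035]
contact_force: [0.2, 0.0, 0.3]
opening: -0.0001
```

>>> drive_tool(
  commands="1 0.05 0 0 0; 1 0.1 0 0 0; 1 0.15 0 0 0; 1 0.2 0 0 0; 1 0.2 0 0 0; 1 0.2 0 0 0; 1 0.2 0 0 0",
)

```text
t: 4.17
tool_pos: [0.517, 0.2189, 0.0698]
tool_rot: [2.037, 0.351, -2.035]
contact_force: [-0.7, 0.0, 2.4]
opening: -0.0001
```

Contact is where it should be, about 4 mm down and 2.4 N. I'll press 5 mm further and hold.

>>> drive_tool(
  commands="1 0.04 0 0 0; 1 0.08 0 0 0; 1 0.12 0 0 0; 1 0.13 0 0 0; 1 0.13 0 0 0; 1 0.13 0 0 0; 1 0.13 0 0 0; 1 0.13 0 0 0",
)

```text
t: 4.83
tool_pos: [0.517, 0.2189, 0.0646]
tool_rot: [2.037, 0.351, -2.035]
contact_force: [0.1, 0.6, 5.7]
opening: -0.0002
```

Run:
```python
from h import *
n="scene"
p,d=ctrl.get_image(n); u,v=proj(n,[.517,.2195,.074]).astype(int)
cv2.imwrite(f"pics/{n}_c.png",cv2.resize(p[v-35:v+35,u-40:u+40],None,fx=7,fy=7,interpolation=cv2.INTER_CUBIC))
delta([.517,.2195,.065])
```

```text
t 4.8833 pos [0.517  0.2189 0.0647] F [-0.76 -0.61  5.75] open -0.0
R [[0.001, 0.335, -0.942], [0.0, -0.942, -0.335], [-1.0, 0.0, -0.001]]
units [-0.008 -0.014 -0.005]
```

View pics/scene_c.png

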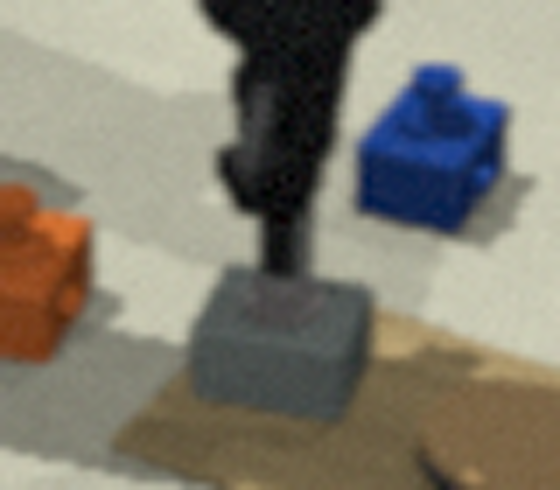

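The picture shows the key sunk under the fingertip at (283,275), with the counter where it was. The reading of 5.75 N at about 9 mm fits the spring. I'll hold a bit longer.

>>> drive_tool(
  commands="1 0 0 0 0; 1 0 0 0 0; 1 0 0 0 0; 1 0 0 0 0; 1 0 0 0 0; 1 0 0 0 0; 1 0 0 0 0; 1 0 0 0 0",
)

```text
t: 5.55
tool_pos: [0.517, 0.2189, 0.0646]
tool_rot: [2.037, 0.351, -2.035]
contact_force: [0.6, -0.4, 6.7]
opening: 0.0003
```

>>> drive_tool(
  commands="1 -0.05 0 0 0; 1 -0.1 0 0 0; 1 -0.18 0 0 0; 1 -0.28 0 0 0; 1 -0.4 0 0 0; 1 -0.7 0 0 0; 1 -1.1 0 0 0; 1 -1.6 0 0 0",
)

```text
t: 6.22
tool_pos: [0.5149, 0.2184, 0.1273]
tool_rot: [2.031, 0.351, -2.04]
contact_force: [0.2, 0.7, 0.2]
opening: 0.0001
```

>>> drive_tool(
  commands="1 -0.6 0 0 0; 1 -1.2 0 0 0; 1 -1.6 0 0 0; 1 -2 0 0 0; 1 -2 0 0 0; 1 -2 0 0 0; 1 -2 0 0 0; 1 -2 0 0 0",
)

```text
t: 6.88
tool_pos: [0.5155, 0.2185, 0.2062]
tool_rot: [2.032, 0.351, -2.039]
contact_force: [-0.1, -0.1, -0.1]
opening: -0.0002
```

Run:
```python
from h import *
n="scene"
p,d=ctrl.get_image(n); cv2.imwrite("pics/end.png",p)
w=world(n,d);w0=world(n,np.load("scene0.npy"))
for nm,(a,b,r,s) in dict(high=(265,290,145,157),mid=(212,240,192,206),low=(128,155,234,250)).items():
    for W in(w0,w):
        q=W[r:s,a:b];m=(q[...,2]>.062)&(q[...,2]<.085);print(nm,m.sum(),np.median(q[m],0).round(4))
delta([.517,.2195,.15])
```

```text
high 47 [0.5189 0.2169 0.0719]
high 48 [0.5179 0.217  0.0717]
mid 70 [ 0.5409 -0.0353  0.0719]
mid 70 [ 0.5413 -0.0354  0.072 ]
low 93 [ 0.488  -0.2659  0.072 ]
low 93 [ 0.4878 -0.2657  0.0719]
t 6.9333 pos [0.5156 0.2185 0.2062] F [ 0.92  0.06 -0.5 ] open -0.0002
R [[-0.003, 0.335, -0.942], [-0.001, -0.942, -0.335], [-1.0, -0.0, 0.003]]
units [ 1.405 -0.01  -0.046]
```

View pics/end.png

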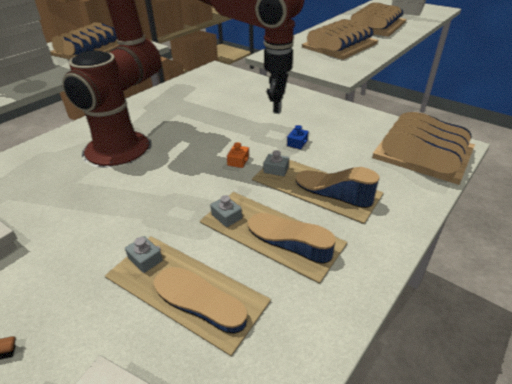

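The hand is clear, with the tip at (277,108). The key is back up at (277,153) and nothing else has moved.

```bash
python3 -c "
from station import ctrl
print(ctrl.finish_job())"
```

```text
the job is handed in; nothing more can be done
None
```

I pressed the key of the high-wedge sandal's counter (the tray on the robot's left, heel measured at about 0.10 m), let it spring back, drew the hand away and handed the job in. The hand-in gives no verdict.

- **Press:** With the fingers shut, I pressed the key at about (0.517, 0.219) roughly 9 mm down. The force read about 5.7–6.7 N, and I held it for about a second.
- **Afterwards:** The hand went up to a fingertip height of 0.206 m with the force reading back at about zero. All three key tops measured within about 1 mm of where they started, including height. The sandals and look-alikes looked unmoved in the last picture; I did not measure the sandals again.
- **Disagreements:** The top and scene cameras differed by 3–4 mm on the key's position, so I aimed between them. The scene camera's depth put the key tops about 2 mm low, both before and after the press.

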